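Hook up the guillotine guard and clamp the length stop

ROBOT

A 6-joint arm with a two-finger parallel gripper is mounted at the origin on a cart in front of the work surface, level with it; the furniture and walls round the work are solid. World frame = base frame: x ahead of the robot, y to its left, z up, the work surface at z = 0. Lengths are in mm, angles in degrees, forces in N, time in s.
With the tool pointing down it reaches from about 350 to 850 mm from the base axis. Payload 8.1 kg.
Tool frame: the origin (TCP) lies on the mounting face of the last link; the fingertips stand 173 mm ahead of it and the grasp point (between the pads) lies 155 mm ahead of it; z points along the fingers, y is the direction in which the jaws open and shut (so a half turn about z gives the same grasp; the last joint's range is limited). The gripper opens to 85 mm and grips with 20 to 120 N. Pads are 22 mm wide; open, the fingers measure 114 mm over their backs; the gripper's body (76 mm by 85 mm) begins 54 mm behind the grasp point. The pads swing forward as they close: fully open they stand 13 mm farther back than shut.
Start: joints at [67.701, 7.471, 85.268, -0, 87.261, -4.893], TCP at [179.468, 572.537, 404.692] pointing down, gripper open.
Joint ranges: [-169.43, 169.43], [-51.17, 129.36], [1.28, 143.12], [-76.62, 256.62], [0, 156.53], [-152.29, 152.29]. Speed limits (degrees/s): [136.94, 136.94, 159.86, 180, 180, 180].

INTERFACE

Orientations are given as [roll, pitch, yaw] about the fixed x, y, z axes, in that order (R = Rz(yaw) Ry(pitch) Rx(roll)).
In Python, from bench import * gives the robot as it stands.
- The arm moves only by the shell command python3 -m jog 'ROWS' [FORCE]. ROWS is JSON, a list of rows, each an object of numbers: "tx", "ty", "tz": the shift along the tool's x, y, z as a fraction of full scale; "ax", "ay", "az": the turn, a rotation vector about the tool's x, y, z as a fraction of full scale; "hand": the opening, from 0 (shut) to 1 (fully open). A call has 1 to 5 rows; each row is the pose to reach, as a shift and turn from the pose commanded when the call began, along the tool's axes at that moment; what a row does not reach only later rows make up. Full scale, the value 1, is 150 mm for a shift and 45 degrees for a turn. A row lasts 1/12 s, in which the tool goes at most 41.7 mm and 7.16 degrees, less where a joint would pass 70% of its speed; a pose out of reach is approached as far as the arm can. A call with a number of a shift or a turn outside -1 to 1 is refused whole. A call with a gripper value outside its range is refused whole. The fingers move at their own pace and stop on an object; FORCE is the grip in N (left out, the last holds). Time passes only in rows, so rows that repeat a pose let the fingers close. It gives the time, the measured TCP pose, the force and the opening at its end, in the units of the state.
- sense(): the state, without advancing time (a new reading comes with each control period).
- snapshot(name): name is "scene" or "top" or "wrist"; returns a dict with "pixels" (420x560x3 uint8, red, green, blue), "z_map" (420x560 float32, mm along the optical axis (not along the pixel's ray), 0 where there is no reading), "intrinsics" (3x3 intrinsics, pixels), "R" (3x3) and "t" (3): a world point X has camera coordinates R X + t. Camera axes: x right, y down, z forward; pixel columns grow to the right and rows downward; lengths in mm; the calibration is good to about 2 mm. A picture is of the moment at which its call begins.
- hand_in(): hands the job in, once; it reports no verdict.
The state is a dict: "time": time; "joint_pos": joint angles; "qd": joint speeds; "joint_efforts": joint torques, N m; "tool_pos": TCP position; "tcp_rot": TCP orientation; "ft_force": force on the tool from outside, world axes, zero at the start; "wrist_torque": the same for the moment, N m; "finger_gap": finger opening in mm.
Only numpy, scipy, OpenCV 4.12 (cv2) and the standard library are available. Lean on these libraries where they do the work, as an engineer would, in place of code of your own. Each camera call takes 0.05 s, during which the arm holds its last target.

TASK

Get the little bench guillotine ready for the next strip: lift its yellow-framed guard by the red knob on the slotted bar and hook the bar onto the catch pin so that the guard stays up by itself; never let the guard crash down. After that, slide the grey stop along the rail until it touches the black collar, and then flip its red cam lever all the way down to lock it. Leave the round tin and the sanding block where they are.

Things in the scene. Friction and masses are not known exactly. Their poses are not given: they have to be found in the camera images.
- guillotine: Small green bench guillotine screwed to the table. Origin on the table, under the guard's middle; own axes: +x to its back, +y to its left, z up ('own' figures, mm). Base x -60..80, y +-75; housing x 15..71, up to z 115; guide channels at y +-63, 14 wide, up to z 153. Rail 30 wide, 30 high, along own x = -10, from y -70 out to the right to -275.
- catch_slot (a point): Fixed point at own x 18, y 0, z 198, between two dark steel cheeks (y 12 to 17 either side, x 8..40, up to z 217). Here the round catch pin, 8 mm diameter, runs along own y between the cheeks. Its height differs from machine to machine (centre at z 184 to 212) and is not measured by this point: find it by touch.
- guard (a joint): Height of the guard above its lowest position, m (0 down; travel 0 to 0.10). Clear window in a yellow frame, 112 wide, 45 high, in own plane x = 0; slides straight up and falls back when let go. With its bar it weighs 0.45 to 0.7 kg. The bar's hinge lies at own x 0, z 73 + guard height. Hooked up, the guard stands at 0.030 to 0.058.
- guard_bar (a joint): Lean of the slotted steel bar about its hinge (along own y) on the guard's top edge, rad: 0 upright, positive leans back (+x, to the pin), range -0.22 to 0.42; left alone it rests at -0.22. Hooked it leans 0.23, whatever the pin's height; with the pin inside the mouth before lowering, about 0.29; kept out by the pin against its back edge, about 0.
- slot_mouth (a point): Middle of the slot's mouth in the bar's back edge. Bar frame (x back, z up along the bar, from the hinge): 12 thick in y, back edge at x 14, mouth open from z 58 to 75 and running forward to x -7. The pin must enter here as the bar is leaned back at the right height (within about 4 mm).
- slot_seat (a point): Centre of the pin when hooked: x -1, z 83 in the bar frame. From the mouth's inner end the slot (x -7..5) turns up to a closed end at z 87, behind a lip (x 5..14) that hangs down to z 75. Once the pin is in the mouth, lower the bar about 17 mm until the pin reaches this seat and carries the weight.
- bar_knob (a point): Centre of the red round knob at the top of the slotted bar, 155 from the hinge: a disc of 34 diameter, flat faces 24 apart across own y. Pinched across y, it can turn between the fingers as the bar leans.
- length_stop (a joint): Position of the grey stop along the rail, m, growing away from the machine (own -y); 0 = its middle at own y = -145. Slides with 2 N of friction and stays where it is left. Stop block 46 (x) by 44 (y), its top 49 above the table.
- stop_face (a point): Middle of the stop's outer face (the one towards the collar), 40 above the table. Axes as the guillotine's.
- collar_face (a point): Middle of the face, towards the stop, of the black collar fixed on the rail (44 by 16, 44 high), 40 above the table; the stop comes to rest with its stop_face against it. Axes as the guillotine's.
- cam_lever (a joint): Angle of the red cam lever on the stop, rad: 0 upright (unlocked), 1.45 flat down towards the operator side (own -x), locked. Its axis runs along own y, at 56 above the table over the middle of the stop. Stays where it is left; turning it takes about 0.1 N m. It lags behind when it is turned in a firm pinch: press it down from above to finish.
- lever_grip (a point): Point on the middle of the red lever, 55 from its axis. The lever is a bar 14 by 14 thick, reaching 74 from its axis; upright it can be pinched across own y and used to push the stop along.
- eyelet_tin: Grey round tin, 67 diameter, 28 high, in front of the machine. Origin under its middle. Leave alone.
- sanding_block: Red-brown sanding block, 57x100x31, behind the rail. Origin under its middle. Leave alone.
Not all that is in view belongs to the job. Of the things that look like the part that bears collar_face, take the one that is farthest to the robot's left at the start.

How it is judged (in metres and radians):
On the way, in this order (a step that is already met when the one before it is completed fails the run):
1. the guard stays up, hooked by its bar on the pin, with the robot's hand off it (value of joint guard above 0.024 m and value of joint guard_bar between 0.17 and 0.29 rad and velocity of joint guard between -0.01 and 0.01 m/s and contact force between the fingers and guillotine below 0.1 N), for 0.3 s.
2. the stop touches the collar (y of collar_face in the frame of stop_face above -0.0025 m), for 0.1 s.
3. the cam lever is flipped down (value of joint cam_lever above 1.3 rad), for 0.1 s.
At the end, for the whole second after the job is handed in: The guard hangs at rest, at least 24 mm up, with its bar hooked on the pin (lean 0.17 to 0.29 rad), the stop's face is within 2.5 mm of the collar, and the cam lever is down beyond 1.3 rad (value of joint guard above 0.024 m and value of joint guard_bar between 0.17 and 0.29 rad and velocity of joint guard between -0.01 and 0.01 m/s and y of collar_face in the frame of stop_face above -0.0025 m and value of joint cam_lever above 1.3 rad); the robot touches nothing.
It fails at once if the guard crashes down (faster than 0.65 m/s) (velocity of joint guard below -0.65 m/s).
It fails at once if the tin is pushed more than 30 mm or tipped (distance of eyelet_tin from where it was at the start of the episode above 0.03 m or angle between eyelet_tin's own z axis and vertical above 0.5 rad).
It fails at once if the sanding block is pushed more than 30 mm or tipped (distance of sanding_block from where it was at the start of the episode above 0.03 m or angle between sanding_block's own z axis and vertical above 0.5 rad).
It also fails if it takes over 67 s, if anything falls off the work surface, if the arm or the gripper's body presses on something with over 40 N, if the wrist force passes 120 N, or if a joint passes its speed limit or range.

## Working session

There is one attempt and no reset: what is moved stays moved. The work goes in short steps, Python scripts to look and compute and a shell command to move; the robot and the scene stay as the last step left them, time stands still between calls to the robot, and variables do not carry over. Pictures are saved under pics/ and viewed, and the job is handed in when it is done.

```bash
ls; mkdir -p pics; python3 - <<'E'
from bench import *
import cv2,numpy as np
print(sense())
for n in ["scene","top","wrist"]:
    s=snapshot(n); np.savez(f"pics/{n}0.npz",**s)
    cv2.imwrite(f"pics/{n}0.png",s["pixels"][:,:,::-1]); print(n,s["R"],s["t"],s["intrinsics"])
E
```

```text
pics
{'time': 0.0, 'joint_pos': array([ 6.77020261e+01,  7.51378333e+00,  8.53294932e+01, -7.84966283e-04,
        8.72616145e+01, -4.89345536e+00]), 'qd': array([ 0.05851378, -0.07428228,  0.06677557,  0.057416  ,  0.02017445,
       -0.01892227]), 'joint_efforts': array([ 5.34266001e-04, -5.69392204e+01, -5.00550950e+01, -1.98651405e-04,
        1.44200778e-02, -5.42235125e-05]), 'tool_pos': array([179.3660918 , 572.31845657, 403.65590216]), 'tcp_rot': array([-1.79895424e+02, -8.16638218e-03,  1.62595512e+02]), 'ft_force': array([-0.51176972,  0.31864252, -0.33766717]), 'wrist_torque': array([ 0.04918471,  0.00278397, -0.04144643]), 'finger_gap': 85.39790725527791}
scene [[ 0.76305028 -0.64596882  0.02187602]
 [-0.29053135 -0.37303079 -0.88115808]
 [ 0.57736108  0.66601225 -0.47231544]] [-620.73256003  147.07014127 1306.11052202] [[474.77474752   0.         288.2379471 ]
 [  0.         474.77474752 217.60532498]
 [  0.           0.           1.        ]]
top [[ 0.00464036 -0.99991841  0.01190103]
 [-0.98231018 -0.00678597 -0.18713806]
 [ 0.18720355 -0.01082212 -0.98226153]] [-373.40440425  534.88278758  945.07393807] [[396.63469268   0.         281.98268866]
 [  0.         396.63469268 201.65294694]
 [  0.           0.           1.        ]]
wrist [[ 0.29954443  0.95408046 -0.0018996 ]
 [ 0.91490841 -0.28668011  0.28417797]
 [ 0.27058407 -0.08686189 -0.95876967]] [-599.56911307  -37.68843426  379.96761713] [[322.78139772   0.         280.69017383]
 [  0.         322.78139772 212.59594159]
 [  0.           0.           1.        ]]
```

View pics/scene0.png

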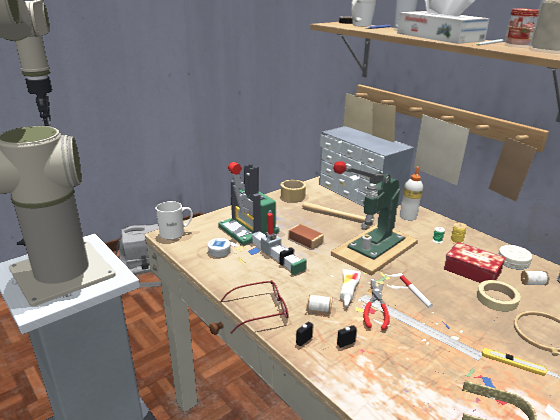

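View pics/top0.png

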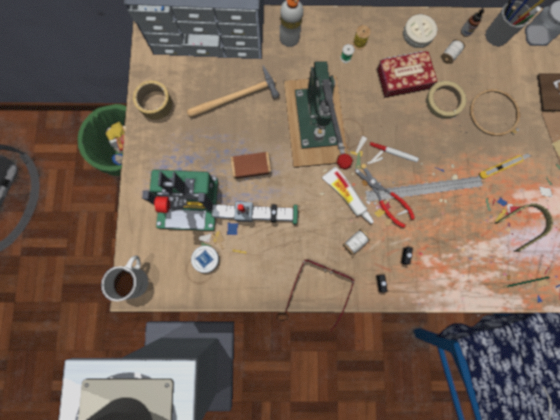

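View pics/wrist0.png

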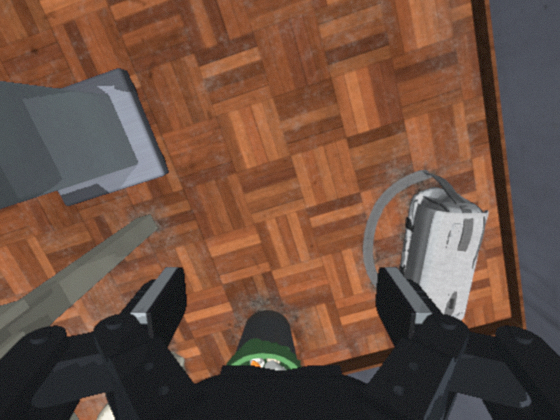

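```bash
cat > h.py <<'E'
import numpy as np,cv2
def load(n): return dict(np.load(f"pics/{n}.npz"))
def cloud(s):
    z=s["z_map"];K=s["intrinsics"];v,u=np.mgrid[:z.shape[0],:z.shape[1]]
    c=np.stack([(u-K[0,2])/K[0,0]*z,(v-K[1,2])/K[1,1]*z,z],-1)
    P=(c-s["t"])@s["R"]; P[z==0]=np.nan; return P
def crop(n,r,k,out):
    im=load(n)["pixels"][:,:,::-1];a,b,c,d=r
    cv2.imwrite(f"pics/{out}.png",cv2.resize(im[b:d,a:c],None,fx=k,fy=k,interpolation=cv2.INTER_CUBIC))
def proj(s,X):
    c=np.atleast_2d(X)@s["R"].T+s["t"]; p=c@s["intrinsics"].T; return p[:,:2]/p[:,2:]
E
python3 - <<'E'
from h import *
crop("scene0",(200,150,360,350),3,"c1"); crop("top0",(130,160,310,310),4,"c2")
s=load("top0");P=cloud(s)
for (u,v) in [(161,204),(205,262),(252,165),(240,211),(274,213),(296,214),(407,256),(382,284),(185,175)]: print("top",u,v,P[v,u].round(1))
s=load("scene0");P=cloud(s)
for (u,v) in [(234,168),(268,220),(285,253),(299,266),(305,333),(347,336),(218,245),(306,235)]: print("sc",u,v,P[v,u].round(1))
E
```

```text
top 161 204 [ 493.8 -124.9  245.7]
top 205 262 [ 386.7 -179.2   30.3]
top 252 165 [ 637.3 -291.9   34.2]
top 240 211 [ 506.2 -269.    90.6]
top 274 213 [ 508.9 -350.4   46.9]
top 296 214 [ 508.7 -406.4   34.6]
top 407 256 [ 403.4 -681.2   44.7]
top 382 284 [ 335.2 -615.1   48.6]
top 185 175 [ 587.8 -138.8  116.1]
sc 234 168 [ 487.6 -130.8  226.7]
sc 268 220 [ 504.  -271.9  108. ]
sc 285 253 [ 500.4 -354.4   38.5]
sc 299 266 [ 508.7 -405.8   18.2]
sc 305 333 [ 329.2 -629.    31.6]
sc 347 336 [ 400.  -691.4   26.6]
sc 218 245 [ 387.  -183.4   25.6]
sc 306 235 [ 623.5 -307.1   31.2]
```

View pics/c1.png

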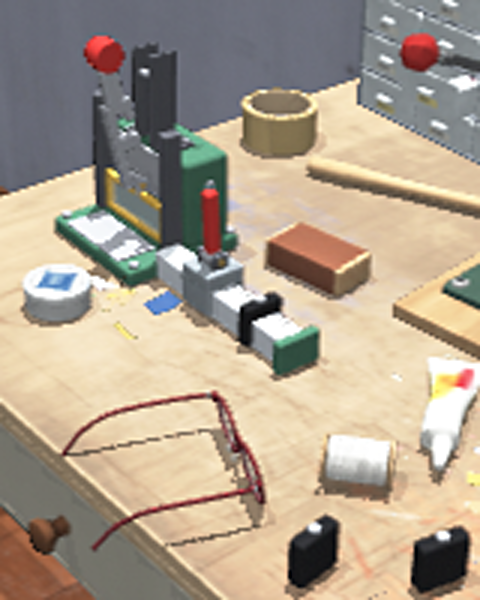

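View pics/c2.png

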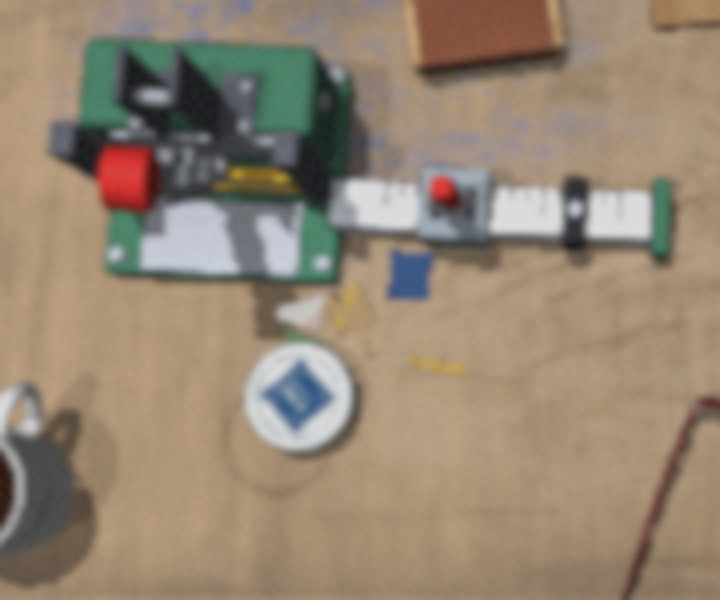

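```bash
python3 - <<'E'
from h import *
for n in ["top0","scene0"]:
    P=cloud(load(n)).reshape(-1,3); P=P[np.isfinite(P).all(1)]
    def st(name,m):
        Q=P[m]
        if len(Q)<4: print(n,name,len(Q));return
        print(n,name,len(Q),"min",Q.min(0).round(0),"max",Q.max(0).round(0),"med",np.median(Q,0).round(1)); return Q
    x,y,z=P.T
    Q=st("rail",(x>460)&(x<550)&(y<-225)&(y>-400)&(z>27)&(z<34))
    if Q is not None and len(Q)>10:
        Qs=[(k,Q[(Q[:,1]>k)&(Q[:,1]<k+15)]) for k in range(-400,-225,15)]
        for k,q in Qs:
            if len(q)>3: print(k,len(q),q[:,0].min().round(1),q[:,0].max().round(1))
        
    st("channels",(x>440)&(x<620)&(y>-260)&(y<-60)&(abs(z-153)<5))
    for side in (1,-1):
        st("ch%d"%side,(x>440)&(x<620)&((y+153)*side>30)&(abs(y+153)<100)&(abs(z-153)<5))
    st("cheek",(x>440)&(x<620)&(y>-260)&(y<-60)&(abs(z-217)<4))
    st("housetop",(x>440)&(x<640)&(y>-260)&(y<-60)&(abs(z-115)<4))
    st("stoptop",(x>440)&(x<560)&(y>-310)&(y<-220)&(abs(z-49)<4))
    st("lever",(x>440)&(x<560)&(y>-310)&(y<-220)&(z>65))
    st("collar",(x>440)&(x<560)&(y<-330)&(y>-375)&(z>38))
    st("endplate",(x>440)&(x<560)&(y<-395)&(y>-425)&(z>32))
    st("knob",(x>440)&(x<560)&(y>-260)&(y<-60)&(z>222))
E
```

```text
top0 rail 471 min [ 486. -399.   27.] max [ 535. -225.   34.] med [ 511.6 -327.1   31.6]
-400 60 485.7 534.8
-385 59 495.9 524.7
-370 58 496.5 525.0
-355 4 490.8 491.1
-340 56 498.3 527.3
-325 71 498.4 530.2
-310 60 498.6 529.5
-295 12 492.9 534.0
-265 4 492.6 493.0
-250 47 502.5 529.2
-235 40 502.5 531.7
top0 channels 119 min [ 497. -192.  148.] max [570. -60. 158.] med [ 532.8 -139.7  154. ]
top0 ch1 70 min [ 523. -111.  149.] max [570. -53. 157.] med [535.4 -62.1 154.3]
top0 ch-1 37 min [ 518. -192.  149.] max [ 537. -184.  157.] med [ 527.3 -188.6  153.6]
top0 cheek 99 min [ 484. -140.  213.] max [ 570. -106.  221.] med [ 551.6 -132.5  218.1]
top0 housetop 725 min [ 506. -193.  111.] max [603. -60. 119.] med [ 577.3 -147.2  116.3]
top0 stoptop 194 min [ 492. -293.   45.] max [ 539. -249.   53.] med [ 509.4 -274.9   50.4]
top0 lever 67 min [ 505. -284.   65.] max [ 520. -259.  134.] med [ 509.2 -273.1  126.1]
top0 collar 108 min [ 491. -355.   41.] max [ 532. -340.   52.] med [ 513.3 -347.8   45. ]
top0 endplate 87 min [ 486. -407.   32.] max [ 535. -396.   41.] med [ 508.6 -401.3
[... 615 characters left out ...]
148.] max [ 535. -184.  153.] med [ 526.1 -190.2  150.4]
scene0 cheek 51 min [ 478. -144.  213.] max [ 567. -107.  220.] med [ 507.6 -132.   215.2]
scene0 housetop 183 min [ 501. -197.  111.] max [598. -60. 119.] med [ 561.  -164.1  114. ]
scene0 stoptop 85 min [ 489. -299.   45.] max [ 536. -251.   53.] med [ 504.3 -284.    47.7]
scene0 lever 114 min [ 501. -285.   65.] max [ 519. -265.  130.] med [ 507.5 -277.1   98.5]
scene0 collar 60 min [ 489. -361.   38.] max [ 532. -342.   48.] med [ 509.4 -351.2   41.8]
scene0 endplate 26 min [ 486. -412.   32.] max [ 528. -398.   35.] med [ 507.7 -405.5   33.2]
scene0 knob 87 min [ 477. -140.  222.] max [ 512. -110.  241.] med [ 487.9 -130.1  231.1]
```

```bash
cat > fit.py <<'E'
from h import *
from scipy.optimize import least_squares
boxes=np.array([[15,71,-62,62,0,115],[-10,12,56,70,0,153],[-10,12,-70,-56,0,153],[-25,5,-275,-70,0,30],[8,40,12,17,115,217],[8,40,-17,-12,115,217],[-33,13,-167,-123,0,49]],float)
def sdf(q):
    ds=[]
    for b in boxes:
        c=np.array([(b[0]+b[1])/2,(b[2]+b[3])/2,(b[4]+b[5])/2]);hh=np.array([b[1]-b[0],b[3]-b[2],b[5]-b[4]])/2
        d=np.abs(q-c)-hh
        ds.append(np.linalg.norm(np.maximum(d,0),axis=1)+np.minimum(d.max(1),0))
    return np.min(ds,0)
def own(P,p,off=0):
    c,s=np.cos(p[2]),np.sin(p[2]); d=P-np.array([p[0],p[1],0])-off
    return np.stack([c*d[:,0]+s*d[:,1],-s*d[:,0]+c*d[:,1],d[:,2]],1)
def pts(n):
    P=cloud(load(n)).reshape(-1,3);P=P[np.isfinite(P).all(1)]
    x,y,z=P.T
    return P[(x>480)&(x<625)&(y>-420)&(y<-40)&(z>22)]
if __name__=="__main__":
    for n in ["top0","scene0"]:
        P=pts(n)
        f=lambda p:sdf(own(P,p,np.array([0,0,p[3]])))
        r=least_squares(f,[532,-125,-0.045,0],loss="cauchy",f_scale=1.5,x_scale=[1,1,.01,1])
        print(n,len(P),r.x.round(4),np.degrees(r.x[2]).round(2),"med|d|",np.median(abs(f(r.x))).round(2))
        q=own(P,r.x,np.array([0,0,r.x[3]]))
        for nm,m in [("pinregion",(abs(q[:,1])<11)&(q[:,0]>5)&(q[:,0]<45)&(q[:,2]>120)&(q[:,2]<217)),("collar",(q[:,1]<-200)&(q[:,1]>-250)&(q[:,2]>36)),("stop",(q[:,1]<-110)&(q[:,1]>-180)&(q[:,2]>36)&(q[:,2]<53)),("knob",(abs(q[:,1])<30)&(q[:,2]>222))]:
            Q=q[m]; print(nm,len(Q), Q.min(0).round(1) if len(Q) else '', Q.max(0).round(1) if len(Q) else '')
            if nm=="pinregion": print(Q[Q[:,2].argsort()][::max(1,len(Q)//25)].round(0).tolist())
E
python3 fit.py
```

```text
top0 4388 [ 5.266127e+02 -1.268446e+02 -1.910000e-02  2.239400e+00] -1.09 med|d| 2.75
pinregion 54 [  6.4 -10.9 120.9] [ 41.2  10.9 216.9]
[[6.0, 0.0, 121.0], [12.0, -9.0, 130.0], [12.0, -11.0, 139.0], [13.0, -11.0, 157.0], [12.0, -10.0, 172.0], [19.0, 4.0, 189.0], [19.0, 1.0, 190.0], [18.0, 10.0, 191.0], [18.0, 5.0, 191.0], [25.0, 6.0, 192.0], [21.0, 3.0, 192.0], [20.0, 7.0, 193.0], [25.0, 1.0, 193.0], [22.0, 7.0, 193.0], [25.0, 3.0, 194.0], [22.0, 9.0, 194.0], [12.0, -9.0, 202.0], [13.0, -10.0, 209.0], [33.0, -10.0, 214.0], [39.0, -10.0, 215.0], [33.0, -9.0, 215.0], [15.0, -10.0, 215.0], [28.0, -9.0, 216.0], [26.0, -9.0, 216.0], [19.0, -10.0, 216.0], [17.0, -8.0, 217.0], [30.0, -9.0, 217.0]]
collar 108 [ -31.  -228.7   38.4] [  10.1 -213.1   49.7]
stop 222 [ -32.1 -166.2   36.7] [  14.5 -122.6   52.5]
knob 225 [-46.7  -7.3 222.2] [-13.1  17.7 243.5]
scene0 3016 [ 5.255302e+02 -1.274086e+02 -2.040000e-02 -6.960000e-01] -1.17 med|d| 3.51
pinregion 73 [  5.2 -11.  122.3] [ 44.6  10.8 215.7]
[[5.0, 0.0, 122.0], [7.0, 8.0, 129.0], [14.0, -8.0, 130.0], [18.0, -8.0, 132.0], [13.0, -11.0, 
[... 153 characters left out ...]
54.0], [34.0, -8.0, 159.0], [25.0, -10.0, 162.0], [45.0, -9.0, 166.0], [29.0, -9.0, 167.0], [34.0, -8.0, 169.0], [14.0, -10.0, 178.0], [16.0, -8.0, 180.0], [44.0, -10.0, 183.0], [36.0, -11.0, 189.0], [44.0, -10.0, 190.0], [18.0, 5.0, 191.0], [20.0, 9.0, 193.0], [14.0, -10.0, 197.0], [23.0, -9.0, 198.0], [33.0, -10.0, 199.0], [18.0, -11.0, 200.0], [18.0, -10.0, 203.0], [23.0, -9.0, 205.0], [14.0, -5.0, 205.0], [16.0, -3.0, 207.0], [15.0, -10.0, 210.0], [23.0, -9.0, 211.0], [11.0, -10.0, 214.0], [22.0, -11.0, 215.0], [16.0, -8.0, 216.0]]
collar 72 [ -34.1 -233.4   36.2] [  11.  -214.2   48.4]
stop 143 [ -35.1 -171.4   36.1] [  14.9 -123.7   52.8]
knob 78 [-45.4 -13.6 222.3] [-13.5  16.5 241.3]
```

```bash
cat > fit2.py <<'E'
from fit import *
import fit
# boxes without channels, stop, and widen housing y unknown -> use only rail, cheeks + knob
b0=boxes
fit.boxes=b0[[3,4,5]]
for n in ["top0","scene0"]:
    P=pts(n); p0=[532,-124,-0.045,0]
    for it in range(4):
        q=own(P,p0,np.array([0,0,p0[3]]))
        rail=(q[:,2]>22)&(q[:,2]<34)&(q[:,1]<-75)&(q[:,1]>-272)&(abs(q[:,1]+145)>30)&(abs(q[:,1]+223)>16)
        ch=(q[:,2]>157)&(q[:,2]<222)&(q[:,0]>2)&(q[:,0]<46)&(abs(q[:,1])<24)&(abs(q[:,1])>8)
        kn=(q[:,2]>222)&(abs(q[:,1])<25)&(q[:,0]<0)
        M=rail|ch
        def f(p):
            a=sdf(own(P[M],p,np.array([0,0,p[3]])))
            k=own(P[kn],p,np.array([0,0,p[3]]))
            ko=np.array([-155*np.sin(.22),0,73+155*np.cos(.22)])
            d=k-ko; r=np.hypot(d[:,0],d[:,2])-17; ay=np.abs(d[:,1])-12
            sk=np.maximum(r,ay)
            return np.r_[a,sk]
        r=least_squares(f,p0,loss="cauchy",f_scale=1.5,x_scale=[1,1,.01,1]);p0=r.x
    print(n,rail.sum(),ch.sum(),kn.sum(),p0.round(4),np.degrees(p0[2]).round(2),np.median(abs(f(p0))).round(2))
    q=own(P,p0,np.array([0,0,p0[3]]))
    for nm,m in [("pin",(abs(q[:,1])<9)&(q[:,0]>5)&(q[:,0]<35)&(q[:,2]>180)&(q[:,2]<217)),("collar",(q[:,1]<-200)&(q[:,1]>-250)&(q[:,2]>37)),("stop",(q[:,1]<-110)&(q[:,1]>-180)&(q[:,2]>37)&(q[:,2]<53)),("lever",(q[:,1]<-110)&(q[:,1]>-180)&(q[:,2]>70)),("knob",kn),("house",(q[:,2]>105)&(q[:,2]<118)&(q[:,0]>10)),("chan",(q[:,2]>125)&(q[:,2]<157)&(abs(abs(q[:,1])-63)<10))]:
        Q=q[m]; print(nm,len(Q), np.percentile(Q,2,axis=0).round(1),np.percentile(Q,98,axis=0).round(1))
        if nm=="pin": print(Q[Q[:,2].argsort()][::max(1,len(Q)//20)].round(0).tolist())
E
python3 fit2.py
```

```text
top0 539 290 226 [ 5.307463e+02 -1.262487e+02 -3.880000e-02  1.827300e+00] -2.22 0.94
pin 19 [  9.3  -8.8 189.5] [ 25.9   8.3 215.5]
[[15.0, 4.0, 189.0], [14.0, 7.0, 190.0], [15.0, 1.0, 191.0], [14.0, 5.0, 192.0], [21.0, 5.0, 192.0], [21.0, 8.0, 192.0], [16.0, 3.0, 192.0], [8.0, -9.0, 193.0], [16.0, 7.0, 193.0], [16.0, 5.0, 193.0], [21.0, 1.0, 193.0], [18.0, 3.0, 193.0], [18.0, 7.0, 194.0], [16.0, 0.0, 194.0], [20.0, 3.0, 194.0], [18.0, 5.0, 194.0], [18.0, 9.0, 195.0], [12.0, -8.0, 215.0], [29.0, -9.0, 216.0]]
collar 108 [ -30.7 -229.4   40. ] [  10.3 -214.1   49.5]
stop 222 [ -32.9 -167.1   39.6] [  11.1 -124.3   52.1]
lever 55 [ -20.4 -152.5   77.4] [  -8.2 -139.7  131.4]
knob 226 [-50.4  -7.9 222.9] [-18.3  15.3 242.9]
house 854 [ 10.7 -64.3 106.9] [ 69.1  71.  117.6]
chan 170 [-10.3 -65.6 127.2] [  8.8  71.9 156.3]
scene0 231 284 79 [ 5.293098e+02 -1.239580e+02 -3.660000e-02 -1.278200e+00] -2.1 1.27
pin 7 [ 10.9  -8.3 187.9] [ 16.3   7.9 207.8]
[[15.0, 4.0, 188.0], [15.0, -2.0, 190.0], [14.0, 2.0, 192.0], [16.0, 6.0, 193.0], [11.0, 8.0, 200.0], [11.0, -9.0, 206.0], [13.0, -6.0, 208.0]]
collar 70 [ -32.3 -235.8   38. ] [  10.  -219.5   47.5]
stop 138 [ -34.6 -172.6   37.4] [  10.9 -129.6   52. ]
lever 105 [ -22.1 -158.4   71.7] [  -6.2 -143.2  130.3]
knob 79 [-47.9 -14.8 222.9] [-20.3  11.5 241. ]
house 187 [ 11.8 -71.6 105.9] [ 68.3  57.1 117.2]
chan 104 [-12.  -72.  126.1] [  9.6  66.  153.1]
```

```bash
cat > to.py <<'E'
# usage: to.py x y z [yaw]  -> tool-axis fractions from measured pose
import sys,numpy as np
from bench import *
from scipy.spatial.transform import Rotation as Ro
s=sense(); p=np.array(s["tool_pos"]);R=Ro.from_euler("xyz",s["tcp_rot"],degrees=True)
t=np.array([float(a) for a in sys.argv[1:4]])
T=Ro.from_euler("xyz",[180,0,float(sys.argv[4]) if len(sys.argv)>4 else 177.8],degrees=True)
print("p",p.round(1),"rpy",s["tcp_rot"].round(2),"F",s["ft_force"].round(1),"gap",round(s["finger_gap"],1),"t",round(s["time"],2))
print("txyz",(R.inv().apply(t-p)/150).round(3),"axyz",((R.inv()*T).as_rotvec(degrees=True)/45).round(3))
E
python3 to.py 496.3 -122.7 440
python3 -m jog '[{"tx":-0.18,"ty":-0.2,"tz":-0.15,"az":-0.1},{"tx":-0.36,"ty":-0.4,"tz":-0.25,"az":-0.2},{"tx":-0.54,"ty":-0.6,"tz":-0.25,"az":-0.34},{"tx":-0.72,"ty":-0.8,"tz":-0.25,"az":-0.34},{"tx":-0.89,"ty":-0.99,"tz":-0.25,"az":-0.34}]'
python3 to.py 496.3 -122.7 440
```

```text
p [179.4 572.4 403.9] rpy [-1.7992e+02 -1.0000e-02  1.6259e+02] F [ 0.2 -0.2  0.1] gap 85.8 t 0.15
txyz [-3.402 -3.79  -0.236] axyz [-0.002 -0.    -0.338]
p [179.4 572.4 403.9] rpy [-1.7992e+02 -1.0000e-02  1.6259e+02] F [ 0.2 -0.2  0.1] gap 85.8 t 0.15
txyz [-3.402 -3.79  -0.236] axyz [-0.002 -0.    -0.338]invalid input at $[0]: expected keys tx, ty, tz, ax, ay, az, hand
```

```bash

python3 -m jog '[{"tx":-0.18,"ty":-0.2,"tz":-0.15,"ax":0,"ay":0,"az":-0.1,"hand":1},{"tx":-0.36,"ty":-0.4,"tz":-0.25,"ax":0,"ay":0,"az":-0.2,"hand":1},{"tx":-0.54,"ty":-0.6,"tz":-0.25,"ax":0,"ay":0,"az":-0.34,"hand":1},{"tx":-0.72,"ty":-0.8,"tz":-0.25,"ax":0,"ay":0,"az":-0.34,"hand":1},{"tx":-0.89,"ty":-0.99,"tz":-0.25,"ax":0,"ay":0,"az":-0.34,"hand":1}]'
python3 to.py 496.3 -122.7 440
```

```text
time: 0.57
tool_pos: [262.7, 389.3, 442.3]
tcp_rot: [180.0, 0.0, 178.0]
ft_force: [0.8, 0.4, 1.2]
finger_gap: 85.2
p [262.7 389.3 442.3] rpy [1.7998e+02 3.0000e-02 1.7798e+02] F [0.8 0.4 1.2] gap 85.2 t 0.57
txyz [-1.677 -3.356  0.015] axyz [0.    0.001 0.004]
```

```bash

python3 -m jog '[{"tx":-0.12,"ty":-0.25,"tz":0,"ax":0,"ay":0,"az":0,"hand":1},{"tx":-0.25,"ty":-0.5,"tz":0,"ax":0,"ay":0,"az":0,"hand":1},{"tx":-0.4,"ty":-0.75,"tz":0,"ax":0,"ay":0,"az":0,"hand":1},{"tx":-0.5,"ty":-1,"tz":0,"ax":0,"ay":0,"az":0,"hand":1}]'
python3 -m jog '[{"tx":-0.12,"ty":-0.25,"tz":0,"ax":0,"ay":0,"az":0,"hand":1},{"tx":-0.25,"ty":-0.5,"tz":0,"ax":0,"ay":0,"az":0,"hand":1},{"tx":-0.4,"ty":-0.75,"tz":0,"ax":0,"ay":0,"az":0,"hand":1},{"tx":-0.5,"ty":-1,"tz":0,"ax":0,"ay":0,"az":0,"hand":1}]'
python3 -m jog '[{"tx":-0.12,"ty":-0.25,"tz":0,"ax":0,"ay":0,"az":0,"hand":1},{"tx":-0.25,"ty":-0.5,"tz":0,"ax":0,"ay":0,"az":0,"hand":1},{"tx":-0.4,"ty":-0.75,"tz":0,"ax":0,"ay":0,"az":0,"hand":1},{"tx":-0.4,"ty":-1,"tz":0,"ax":0,"ay":0,"az":0,"hand":1}]'
python3 to.py 496.3 -122.7 440
```

```text
time: 0.9
tool_pos: [331.9, 237.7, 442.0]
tcp_rot: [180.0, 0.0, 177.9]
ft_force: [1.5, 0.6, -0.1]
finger_gap: 85.2
time: 1.23
tool_pos: [400.8, 86.2, 442.2]
tcp_rot: [180.0, 0.0, 177.9]
ft_force: [1.1, 0.7, -1.0]
finger_gap: 85.3
time: 1.57
tool_pos: [456.2, -66.1, 441.7]
tcp_rot: [180.0, 0.0, 177.9]
ft_force: [1.1, -0.3, -0.5]
finger_gap: 85.5
p [456.2 -66.1 441.7] rpy [1.7998e+02 3.0000e-02 1.7788e+02] F [ 1.1 -0.3 -0.5] gap 85.5 t 1.57
txyz [-0.281 -0.367  0.012] axyz [0.    0.001 0.002]
```

```bash

python3 -m jog '[{"tx":-0.14,"ty":-0.18,"tz":0,"ax":0,"ay":0,"az":0,"hand":1},{"tx":-0.28,"ty":-0.367,"tz":0.01,"ax":0,"ay":0,"az":0,"hand":1},{"tx":-0.28,"ty":-0.367,"tz":0.01,"ax":0,"ay":0,"az":0,"hand":1}]'
python3 - <<'E'
from bench import *
import cv2,numpy as np
s=snapshot("wrist"); np.savez("pics/w1.npz",**s); cv2.imwrite("pics/w1.png",s["pixels"][:,:,::-1])
print(s["R"].round(3),s["t"].round(1), -s["R"].T@s["t"])
E
```

```text
time: 1.82
tool_pos: [496.3, -125.0, 438.7]
tcp_rot: [-179.9, -0.1, 177.7]
ft_force: [0.3, 0.3, -0.4]
finger_gap: 85.7
[[ 0.041  0.999 -0.001]
 [ 0.958 -0.039  0.282]
 [ 0.282 -0.013 -0.959]] [ 104.7 -527.5  270.9] [ 424.88327725 -121.81785891  408.98679406]
```

View pics/w1.png

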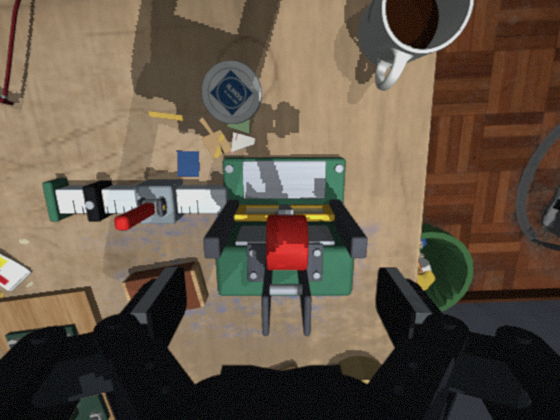

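```bash
python3 - <<'E'
from h import *
s=load("w1");P=cloud(s)
for nm,u0,u1,v in [("knob row",255,320,245),("cheeks row",255,320,305),("pin row",262,312,290),("rail",40,235,200)]:
    print(nm); st=6 if nm=="rail" else 4
    print([P[v,u].round(0).tolist() for u in range(u0,u1,st)])
print("pin col"); print([P[v,288].round(0).tolist() for v in range(270,312,3)])
Q=P.reshape(-1,3);Q=Q[np.isfinite(Q).all(1)]
k=Q[(Q[:,2]>222)&(Q[:,2]<250)&(Q[:,0]<530)&(abs(Q[:,1]+123)<40)]
print(len(k),k.min(0),k.max(0))
c=Q[(Q[:,2]>205)&(Q[:,2]<225)&(Q[:,0]>530)&(abs(Q[:,1]+123)<40)]
print(len(c),c.min(0),c.max(0))
E
```

```text
knob row
[[541.0, -152.0, 121.0], [541.0, -148.0, 120.0], [542.0, -144.0, 120.0], [493.0, -132.0, 241.0], [493.0, -130.0, 241.0], [493.0, -128.0, 241.0], [493.0, -126.0, 242.0], [494.0, -124.0, 240.0], [493.0, -121.0, 241.0], [493.0, -119.0, 242.0], [493.0, -117.0, 242.0], [493.0, -115.0, 242.0], [493.0, -112.0, 242.0], [494.0, -110.0, 241.0], [544.0, -98.0, 119.0], [543.0, -94.0, 121.0], [544.0, -90.0, 120.0]]
cheeks row
[[682.0, -170.0, 0.0], [682.0, -164.0, 1.0], [545.0, -139.0, 219.0], [547.0, -136.0, 216.0], [683.0, -147.0, 1.0], [683.0, -141.0, 1.0], [684.0, -135.0, 0.0], [684.0, -130.0, 1.0], [684.0, -124.0, -0.0], [685.0, -118.0, -0.0], [685.0, -112.0, -0.0], [686.0, -107.0, -1.0], [550.0, -112.0, 212.0], [545.0, -109.0, 220.0], [685.0, -89.0, 2.0], [685.0, -84.0, 2.0], [686.0, -78.0, 0.0]]
pin row
[[539.0, -140.0, 209.0], [539.0, -137.0, 209.0], [548.0, -135.0, 194.0], [548.0, -132.0, 194.0], [548.0, -129.0, 194.0], [548.0, -126.0, 194.0], [549.0, -123.0, 194.0], [549.0, -120.0, 193.0], [548.0, -117.0, 195.0], [548.0, -114.0, 195.0], [546.0, -111.0, 199.0], [540.0, -109.0, 2
[... 615 characters left out ...]
0, -236.0, 31.0], [516.0, -228.0, 31.0], [516.0, -221.0, 31.0], [517.0, -214.0, 30.0], [517.0, -207.0, 31.0], [517.0, -199.0, 32.0], [518.0, -193.0, 29.0], [519.0, -186.0, 25.0]]
pin col
[[572.0, -121.0, 115.0], [575.0, -121.0, 116.0], [578.0, -121.0, 116.0], [581.0, -121.0, 116.0], [584.0, -121.0, 116.0], [545.0, -122.0, 192.0], [547.0, -122.0, 194.0], [548.0, -122.0, 196.0], [552.0, -122.0, 194.0], [671.0, -122.0, 1.0], [676.0, -122.0, 0.0], [681.0, -122.0, -0.0], [687.0, -123.0, -1.0], [690.0, -123.0, 1.0]]
2266 [ 480.51697481 -133.93154468  222.12628507] [ 511.2573984  -109.16289767  243.66499161]
749 [ 538.08444145 -140.99215883  205.079739  ] [ 570.99336349 -106.56627291  219.73947369]
```

```bash
python3 to.py 496.3 -121.7 379
```

```text
p [ 495.4 -123.   439. ] rpy [ 1.7997e+02 -1.6000e-01  1.7769e+02] F [0.2 0.7 0.3] gap 85.4 t 1.87
txyz [-0.007  0.009  0.4  ] axyz [ 0.001 -0.004 -0.002]
```

```bash

python3 -m jog '[{"tx":0,"ty":0.005,"tz":0.15,"ax":0,"ay":0,"az":0,"hand":1},{"tx":0,"ty":0.01,"tz":0.3,"ax":0,"ay":0,"az":0,"hand":1},{"tx":0,"ty":0.01,"tz":0.4,"ax":0,"ay":0,"az":0,"hand":1},{"tx":0,"ty":0.01,"tz":0.4,"ax":0,"ay":0,"az":0,"hand":0.5}]'
python3 -m jog '[{"tx":0,"ty":0,"tz":0,"ax":0,"ay":0,"az":0,"hand":0.3},{"tx":0,"ty":0,"tz":0,"ax":0,"ay":0,"az":0,"hand":0.2},{"tx":0,"ty":0,"tz":0,"ax":0,"ay":0,"az":0,"hand":0},{"tx":0,"ty":0,"tz":0,"ax":0,"ay":0,"az":0,"hand":0},{"tx":0,"ty":0,"tz":0,"ax":0,"ay":0,"az":0,"hand":0}]' 60
python3 - <<'E'
from bench import *
import cv2,numpy as np
s=snapshot("scene"); cv2.imwrite("pics/s2.png",cv2.resize(s["pixels"][130:330,160:340,::-1],None,fx=3,fy=3))
E
python3 to.py 496.3 -121.7 379
```

```text
time: 2.2
tool_pos: [493.4, -117.9, 376.7]
tcp_rot: [179.9, -0.4, 177.9]
ft_force: [-1.3, -0.8, 0.0]
finger_gap: 75.6
time: 2.62
tool_pos: [495.1, -120.3, 382.9]
tcp_rot: [-179.8, 0.2, 177.8]
ft_force: [-1.8, -8.3, 6.9]
finger_gap: 23.3
p [ 495.1 -120.4  382.9] rpy [-1.7977e+02  1.7000e-01  1.7784e+02] F [-1.2 -9.9  3.5] gap 23.3 t 2.67
txyz [-0.008 -0.009  0.026] axyz [-0.005  0.004  0.001]
```

View pics/s2.png

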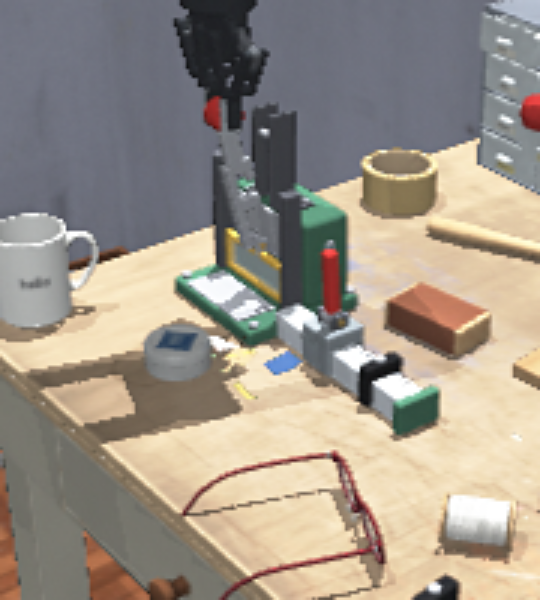

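```bash

python3 -m jog '[{"tx":0,"ty":-0.007,"tz":-0.04,"ax":0,"ay":0,"az":0,"hand":0},{"tx":0,"ty":-0.007,"tz":-0.12,"ax":0,"ay":0,"az":0,"hand":0},{"tx":0,"ty":-0.007,"tz":-0.2,"ax":0,"ay":0,"az":0,"hand":0},{"tx":0,"ty":-0.007,"tz":-0.28,"ax":0,"ay":0,"az":0,"hand":0},{"tx":0,"ty":-0.007,"tz":-0.36,"ax":0,"ay":0,"az":0,"hand":0}]'
python3 -m jog '[{"tx":0,"ty":0,"tz":0,"ax":0,"ay":0,"az":0,"hand":0},{"tx":0,"ty":0,"tz":0,"ax":0,"ay":0,"az":0,"hand":0}]'
python3 - <<'E'
from bench import *
import cv2,numpy as np
s=snapshot("scene"); np.savez("pics/s3.npz",**s);cv2.imwrite("pics/s3.png",cv2.resize(s["pixels"][130:330,160:340,::-1],None,fx=3,fy=3))
E
python3 to.py 496.3 -121.7 435
```

```text
time: 3.08
tool_pos: [495.1, -120.9, 435.4]
tcp_rot: [-179.9, 0.1, 177.8]
ft_force: [4.7, -7.9, -7.1]
finger_gap: 23.0
time: 3.25
tool_pos: [495.0, -120.9, 435.7]
tcp_rot: [-179.9, 0.1, 177.8]
ft_force: [4.6, -6.8, -6.5]
finger_gap: 23.3
p [ 495.  -120.9  435.2] rpy [-1.7988e+02  1.1000e-01  1.7784e+02] F [ 4.8 -6.7 -5.9] gap 23.5 t 3.3
txyz [-0.009 -0.005  0.001] axyz [-0.003  0.002  0.001]
```

View pics/s3.png

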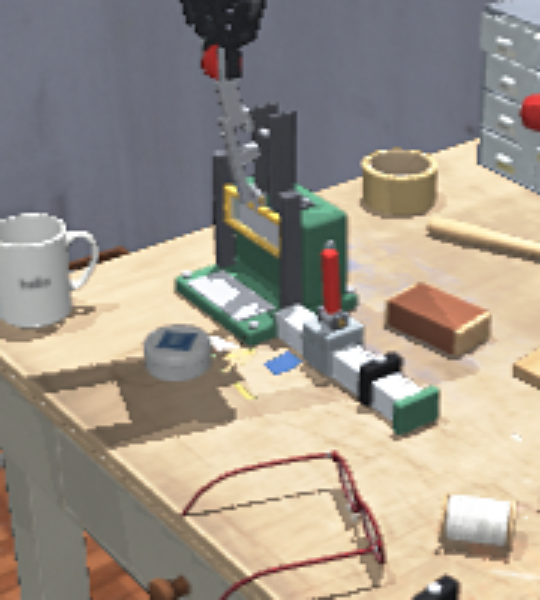

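```bash
cat > yel.py <<'E'
from h import *
def yel(n):
    s=load(n);P=cloud(s);hsv=cv2.cvtColor(s["pixels"],cv2.COLOR_RGB2HSV)
    m=(hsv[...,0]>20)&(hsv[...,0]<32)&(hsv[...,1]>170)&(hsv[...,2]>110)
    m[:190]=m[:190]; ok=m&(abs(P[...,0]-530)<25)&(abs(P[...,1]+124)<70)
    v,u=np.where(ok); Q=P[ok]; return Q,u,v
E
python3 - <<'E'
from yel import *
for n in ["scene0","s3"]:
    Q,u,v=yel(n); print(n,len(Q),Q.min(0).round(1),Q.max(0).round(1))
    # bottom and top per column mean z
    b=[];t=[]
    for c in range(u.min()+2,u.max()-1):
        i=u==c
        if i.sum()>1: b.append((c,v[i].max(),Q[i,2].min().round(0)));t.append((c,v[i].min(),Q[i,2].max().round(0)))
    print(t);print(b)
E
```

```text
scene0 4 [ 522.6 -147.2   21.9] [ 526.4 -130.4   64. ]
[]
[]
s3 6 [ 524.9 -149.2   98.9] [530.  -73.  114.6]
[]
[]
```

```bash
python3 - <<'E'
from h import *
for n in ["scene0","s3"]:
    s=load(n);P=cloud(s);p=s["pixels"].astype(int)
    m=(p[...,0]-p[...,2]>60)&(p[...,1]-p[...,2]>35)&(abs(P[...,0]-525)<18)&(abs(P[...,1]+124)<70)
    Q=P[m]; print(n,len(Q),np.percentile(Q[:,2],[0,5,25,50,75,95,100]).round(1))
    v,u=np.where(m)
    for c in range(u.min(),u.max()+1,2):
        i=u==c
        if i.sum(): print(c,v[i].tolist(),end=" ")
    print()
E
```

```text
scene0 106 [15.9 21.6 25.7 41.8 62.  65.4 82.8]
235 [206, 207, 208, 209, 210, 211, 212] 237 [206, 207, 208, 209, 210, 211, 212, 213, 214, 215, 216, 217, 218, 219] 239 [208, 209, 210, 218, 219, 220] 241 [220, 221, 222] 243 [213, 221, 222, 223] 245 [223, 224] 247 [211, 212, 214, 215, 216, 224, 225, 226] 249 [215, 216, 217, 226, 227] 251 [216, 217, 218, 227, 228, 229] 253 [218] 
s3 104 [ 71.4  74.3  78.1  86.9 113.4 117.4 118.5]
235 [191, 192, 193, 194, 195, 196, 197, 198, 199, 200, 201, 202, 203] 237 [192, 193, 194, 203, 204, 205] 239 [204, 205, 206] 241 [205, 206, 207] 243 [198, 206, 207, 208, 209] 245 [208, 209, 210] 247 [199, 200, 201, 210, 211] 249 [199, 200, 201, 202, 211, 212, 213] 251 [201, 202, 203, 212, 213, 214]
```

```bash

python3 -m jog '[{"tx":-0.07,"ty":0,"tz":-0.015,"ax":0,"ay":0,"az":0,"hand":0},{"tx":-0.14,"ty":0,"tz":-0.025,"ax":0,"ay":0,"az":0,"hand":0},{"tx":-0.2,"ty":0,"tz":-0.03,"ax":0,"ay":0,"az":0,"hand":0},{"tx":-0.2,"ty":0,"tz":-0.03,"ax":0,"ay":0,"az":0,"hand":0}]'
python3 -m jog '[{"tx":-0.04,"ty":0,"tz":0,"ax":0,"ay":0,"az":0,"hand":0},{"tx":-0.07,"ty":0,"tz":0,"ax":0,"ay":0,"az":0,"hand":0},{"tx":-0.07,"ty":0,"tz":0,"ax":0,"ay":0,"az":0,"hand":0}]'
```

```text
time: 3.63
tool_pos: [525.0, -122.2, 438.1]
tcp_rot: [-179.9, -0.2, 177.8]
ft_force: [-1.6, -6.8, -5.8]
finger_gap: 23.2
time: 3.88
tool_pos: [535.0, -122.6, 437.9]
tcp_rot: [-179.9, -0.2, 177.8]
ft_force: [-1.6, -6.9, -6.1]
finger_gap: 23.2
```

```bash

python3 -m jog '[{"tx":-0.03,"ty":0,"tz":-0.01,"ax":0,"ay":0,"az":0,"hand":0},{"tx":-0.06,"ty":0,"tz":-0.01,"ax":0,"ay":0,"az":0,"hand":0},{"tx":-0.06,"ty":0,"tz":-0.01,"ax":0,"ay":0,"az":0,"hand":0}]'
```

```text
time: 4.13
tool_pos: [543.8, -122.9, 439.3]
tcp_rot: [-179.9, -0.2, 177.8]
ft_force: [-3.5, -7.1, -5.8]
finger_gap: 22.8
```

```bash

python3 -m jog '[{"tx":-0.03,"ty":0,"tz":0.003,"ax":0,"ay":0,"az":0,"hand":0},{"tx":-0.07,"ty":0,"tz":0.01,"ax":0,"ay":0,"az":0,"hand":0},{"tx":-0.07,"ty":0,"tz":0.01,"ax":0,"ay":0,"az":0,"hand":0}]'
```

```text
time: 4.38
tool_pos: [554.3, -123.3, 437.5]
tcp_rot: [-179.9, -0.3, 177.8]
ft_force: [-3.2, -6.5, -6.5]
finger_gap: 22.9
```

Free entry continues; lean about 0.165 with no resistance.

```bash

python3 -m jog '[{"tx":-0.03,"ty":0,"tz":0.003,"ax":0,"ay":0,"az":0,"hand":0},{"tx":-0.07,"ty":0,"tz":0.013,"ax":0,"ay":0,"az":0,"hand":0},{"tx":-0.07,"ty":0,"tz":0.013,"ax":0,"ay":0,"az":0,"hand":0}]'
python3 - <<'E'
from bench import *
import cv2,numpy as np
s=snapshot("scene"); np.savez("pics/s4.npz",**s);cv2.imwrite("pics/s4.png",cv2.resize(s["pixels"][130:230,190:290,::-1],None,fx=6,fy=6,interpolation=cv2.INTER_CUBIC))
E
```

```text
time: 4.63
tool_pos: [564.7, -123.7, 435.3]
tcp_rot: [-179.9, -0.3, 177.8]
ft_force: [-4.7, -6.2, -6.6]
finger_gap: 23.0
```

View pics/s4.png

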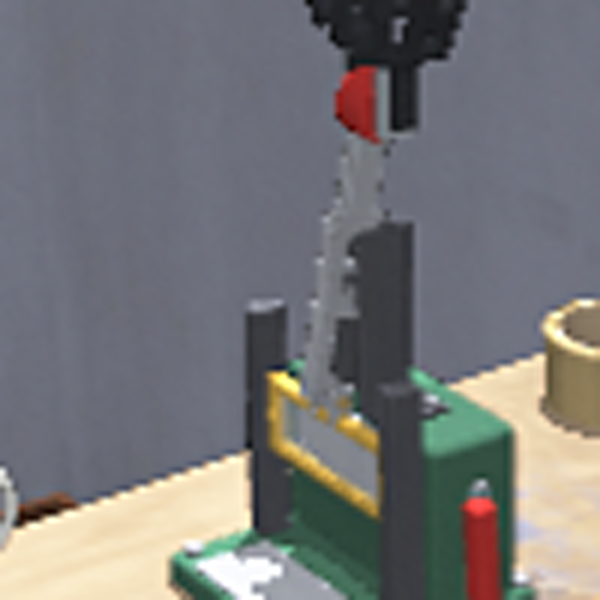

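```bash

python3 -m jog '[{"tx":-0.02,"ty":0,"tz":0.004,"ax":0,"ay":0,"az":0,"hand":0},{"tx":-0.04,"ty":0,"tz":0.009,"ax":0,"ay":0,"az":0,"hand":0},{"tx":-0.04,"ty":0,"tz":0.009,"ax":0,"ay":0,"az":0,"hand":0}]'
python3 -m jog '[{"tx":-0.02,"ty":0,"tz":0.006,"ax":0,"ay":0,"az":0,"hand":0},{"tx":-0.03,"ty":0,"tz":0.009,"ax":0,"ay":0,"az":0,"hand":0},{"tx":-0.03,"ty":0,"tz":0.009,"ax":0,"ay":0,"az":0,"hand":0}]'
```

```text
time: 4.93
tool_pos: [570.4, -124.0, 434.0]
tcp_rot: [-179.9, -0.3, 177.8]
ft_force: [-4.5, -5.9, -6.2]
finger_gap: 23.4
time: 5.18
tool_pos: [574.8, -124.1, 432.7]
tcp_rot: [-179.9, -0.3, 177.8]
ft_force: [-4.4, -6.1, -7.4]
finger_gap: 23.2
```

```bash

python3 -m jog '[{"tx":0.02,"ty":0,"tz":0.01,"ax":0,"ay":0,"az":0,"hand":0},{"tx":0.035,"ty":0,"tz":0.03,"ax":0,"ay":0,"az":0,"hand":0},{"tx":0.05,"ty":0,"tz":0.055,"ax":0,"ay":0,"az":0,"hand":0},{"tx":0.06,"ty":0,"tz":0.07,"ax":0,"ay":0,"az":0,"hand":0},{"tx":0.06,"ty":0,"tz":0.07,"ax":0,"ay":0,"az":0,"hand":0}]'
python3 -m jog '[{"tx":0.005,"ty":0,"tz":0.015,"ax":0,"ay":0,"az":0,"hand":0},{"tx":0.01,"ty":0,"tz":0.025,"ax":0,"ay":0,"az":0,"hand":0},{"tx":0.01,"ty":0,"tz":0.025,"ax":0,"ay":0,"az":0,"hand":0}]'
```

```text
time: 5.6
tool_pos: [567.1, -123.7, 423.8]
tcp_rot: [-179.9, 0.1, 177.8]
ft_force: [5.2, -6.7, -8.5]
finger_gap: 22.9
time: 5.85
tool_pos: [565.5, -123.7, 420.1]
tcp_rot: [-179.9, 0.1, 177.8]
ft_force: [2.9, -6.6, -7.5]
finger_gap: 22.8
```

```bash

python3 -m jog '[{"tx":0.005,"ty":0,"tz":0.015,"ax":0,"ay":0,"az":0,"hand":0},{"tx":0.005,"ty":0,"tz":0.015,"ax":0,"ay":0,"az":0,"hand":0}]'
python3 -m jog '[{"tx":0.005,"ty":0,"tz":0.015,"ax":0,"ay":0,"az":0,"hand":0},{"tx":0.005,"ty":0,"tz":0.015,"ax":0,"ay":0,"az":0,"hand":0}]'
```

```text
time: 6.02
tool_pos: [565.1, -123.6, 419.8]
tcp_rot: [-179.9, 0.3, 177.8]
ft_force: [2.1, -5.9, -0.2]
finger_gap: 23.2
time: 6.18
tool_pos: [564.6, -123.6, 419.6]
tcp_rot: [-179.8, 0.4, 177.8]
ft_force: [2.0, -4.4, 9.3]
finger_gap: 23.3
```

```bash

python3 -m jog '[{"tx":0,"ty":0,"tz":-0.012,"ax":0,"ay":0,"az":0,"hand":0},{"tx":0,"ty":0,"tz":-0.012,"ax":0,"ay":0,"az":0,"hand":0}]' 20
python3 -m jog '[{"tx":0,"ty":0,"tz":0,"ax":0,"ay":0,"az":0,"hand":0.35},{"tx":0,"ty":0,"tz":0,"ax":0,"ay":0,"az":0,"hand":0.5},{"tx":0,"ty":0,"tz":0,"ax":0,"ay":0,"az":0,"hand":0.8},{"tx":0,"ty":0,"tz":0,"ax":0,"ay":0,"az":0,"hand":0.8}]'
python3 - <<'E'
from bench import *
import cv2,numpy as np
s=snapshot("scene"); np.savez("pics/s5.npz",**s);cv2.imwrite("pics/s5.png",cv2.resize(s["pixels"][130:230,190:290,::-1],None,fx=6,fy=6,interpolation=cv2.INTER_CUBIC))
E
```

```text
time: 6.35
tool_pos: [564.7, -123.6, 419.8]
tcp_rot: [-179.8, 0.3, 177.8]
ft_force: [5.4, -5.1, 0.1]
finger_gap: 23.3
time: 6.68
tool_pos: [563.7, -122.4, 417.6]
tcp_rot: [180.0, -0.0, 177.9]
ft_force: [0.7, -0.8, -0.1]
finger_gap: 65.2
```

View pics/s5.png

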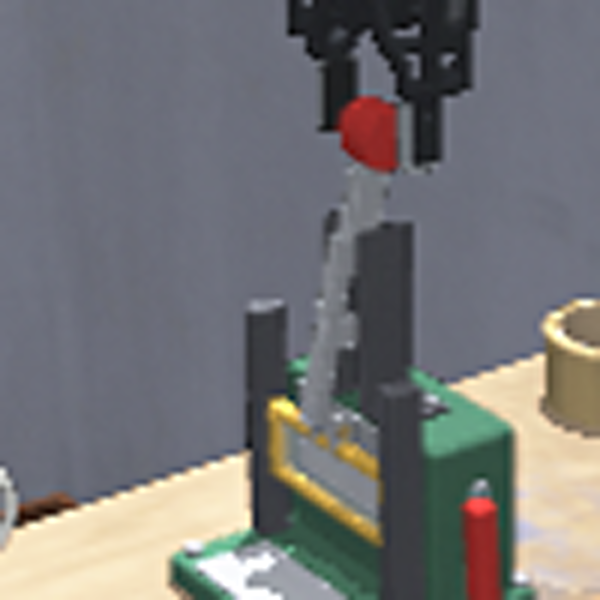

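```bash

python3 -m jog '[{"tx":0,"ty":0,"tz":-0.1,"ax":0,"ay":0,"az":0,"hand":1},{"tx":0,"ty":0,"tz":-0.3,"ax":0,"ay":0,"az":0,"hand":1},{"tx":0,"ty":0,"tz":-0.5,"ax":0,"ay":0,"az":0,"hand":1}]'
python3 - <<'E'
from h import *
from bench import *
import numpy as np
s=snapshot("top"); np.savez("pics/t5.npz",**s)
for n in ["top0","scene0","w1","t5"]:
    s=load(n);P=cloud(s);p=s["pixels"].astype(int)
    m=(p[...,0]>90)&(p[...,0]>2*p[...,1])&(p[...,0]>2*p[...,2])&(abs(P[...,0]-515)<30)&(abs(P[...,1]+275)<35)&(P[...,2]>60)
    Q=P[m]; print(n,len(Q))
    if len(Q)<4: continue
    print(np.percentile(Q,[3,50,97],axis=0).round(1).tolist())
    m=(abs(P[...,0]-512)<10)&(P[...,2]>36)&(P[...,2]<53)
    for a,b in[(-310,-230),(-375,-325)]:
        Q=P[m&(P[...,1]>a)&(P[...,1]<b)]; print(len(Q),np.percentile(Q[:,1],[2,98]).round(1))
E
python3 to.py 513 -271 330
```

```text
time: 6.98
tool_pos: [563.4, -122.4, 491.7]
tcp_rot: [179.9, -0.2, 177.9]
ft_force: [0.4, -0.4, -0.1]
finger_gap: 85.7
top0 27
[[504.7, -278.1, 113.0], [509.0, -273.1, 129.5], [514.0, -268.0, 133.4]]
66 [-292.7 -249.7]
48 [-355.4 -340.2]
scene0 107
[[502.0, -281.5, 65.8], [507.3, -276.9, 98.6], [515.5, -266.8, 128.9]]
51 [-295.5 -258.3]
33 [-358.4 -344.5]
w1 194
[[505.1, -276.6, 126.6], [510.7, -270.1, 129.9], [516.6, -265.5, 132.0]]
335 [-292.6 -249.9]
268 [-355.1 -340.4]
t5 26
[[504.5, -278.1, 114.5], [509.1, -272.7, 129.4], [513.6, -267.9, 132.6]]
65 [-292.8 -243.5]
51 [-355.4 -340.2]
p [ 563.8 -122.6  500.5] rpy [-179.89    0.41  177.9 ] F [ 0.2 -0.3  6.2] gap 85.5 t 7.03
txyz [ 0.311 -0.999  1.136] axyz [-0.002  0.009  0.002]
```

```bash

python3 -m jog '[{"tx":0.08,"ty":-0.25,"tz":0,"ax":0,"ay":0,"az":0,"hand":1},{"tx":0.16,"ty":-0.5,"tz":0.1,"ax":0,"ay":0,"az":0,"hand":1},{"tx":0.24,"ty":-0.75,"tz":0.25,"ax":0,"ay":0,"az":0,"hand":1},{"tx":0.31,"ty":-1,"tz":0.45,"ax":0,"ay":0,"az":0,"hand":1},{"tx":0.31,"ty":-1,"tz":0.65,"ax":0,"ay":0,"az":0,"hand":1}]'
python3 -m jog '[{"tx":0,"ty":0,"tz":0.2,"ax":0,"ay":0,"az":0,"hand":1},{"tx":0,"ty":0,"tz":0.4,"ax":0,"ay":0,"az":0,"hand":1},{"tx":0,"ty":0,"tz":0.4,"ax":0,"ay":0,"az":0,"hand":1}]'
python3 to.py 511.5 -271.2 268
python3 - <<'E'
from bench import *
import cv2,numpy as np
s=snapshot("wrist"); np.savez("pics/w2.npz",**s);cv2.imwrite("pics/w2.png",s["pixels"][:,:,::-1])
E
```

```text
time: 7.45
tool_pos: [510.7, -275.0, 397.3]
tcp_rot: [-179.7, 0.3, 177.7]
ft_force: [0.2, 0.5, -0.6]
finger_gap: 85.0
time: 7.7
tool_pos: [509.4, -269.8, 327.4]
tcp_rot: [179.7, -0.6, 177.8]
ft_force: [-1.3, 0.7, -1.8]
finger_gap: 85.5
p [ 509.4 -269.8  327.4] rpy [179.65  -0.57 177.85] F [-1.3  0.7 -1.8] gap 85.5 t 7.7
txyz [-0.018 -0.011  0.396] axyz [ 0.008 -0.013  0.001]
```

View pics/w2.png

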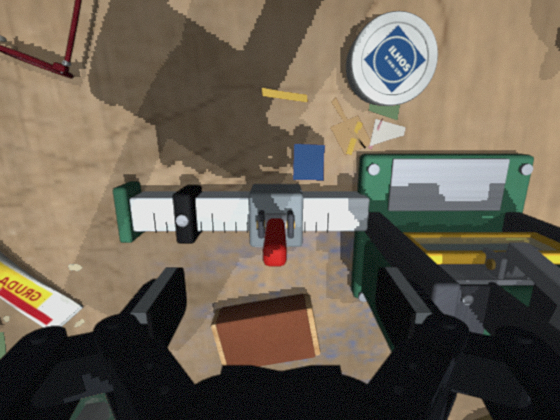

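```bash
python3 to.py 511.5 -271.2 268
python3 -m jog '[{"tx":0,"ty":0,"tz":0.15,"ax":0,"ay":0,"az":0,"hand":1},{"tx":0,"ty":0,"tz":0.3,"ax":0,"ay":0,"az":0,"hand":0.8},{"tx":0,"ty":0,"tz":0.38,"ax":0,"ay":0,"az":0,"hand":0.6},{"tx":0,"ty":0,"tz":0.38,"ax":0,"ay":0,"az":0,"hand":0.5}]'
python3 to.py 511.5 -271.2 268
```

```text
p [ 510.3 -270.   331.1] rpy [179.76  -0.39 177.88] F [-1.1  0.5 -0.1] gap 85.6 t 7.75
txyz [-0.011 -0.009  0.421] axyz [ 0.005 -0.009  0.002]
time: 8.08
tool_pos: [511.4, -270.2, 276.9]
tcp_rot: [179.9, -0.1, 177.9]
ft_force: [-0.1, 0.4, -0.7]
finger_gap: 51.7
p [ 511.4 -270.2  276.9] rpy [ 1.7992e+02 -1.4000e-01  1.7792e+02] F [-0.1  0.4 -0.7] gap 51.7 t 8.08
txyz [-0.001 -0.007  0.059] axyz [ 0.002 -0.003  0.003]
```

```bash

python3 -m jog '[{"tx":0,"ty":-0.005,"tz":0.04,"ax":0,"ay":0,"az":0,"hand":0.3},{"tx":0,"ty":-0.005,"tz":0.04,"ax":0,"ay":0,"az":0,"hand":0.1},{"tx":0,"ty":-0.005,"tz":0.04,"ax":0,"ay":0,"az":0,"hand":0},{"tx":0,"ty":-0.005,"tz":0.04,"ax":0,"ay":0,"az":0,"hand":0},{"tx":0,"ty":-0.005,"tz":0.04,"ax":0,"ay":0,"az":0,"hand":0}]' 25
python3 -m jog '[{"tx":0,"ty":-0.06,"tz":0,"ax":0,"ay":0,"az":0,"hand":0},{"tx":0,"ty":-0.12,"tz":0,"ax":0,"ay":0,"az":0,"hand":0},{"tx":0,"ty":-0.18,"tz":0,"ax":0,"ay":0,"az":0,"hand":0},{"tx":0,"ty":-0.24,"tz":0,"ax":0,"ay":0,"az":0,"hand":0},{"tx":0,"ty":-0.28,"tz":0,"ax":0,"ay":0,"az":0,"hand":0}]'
```

```text
time: 8.5
tool_pos: [512.2, -271.8, 273.6]
tcp_rot: [-179.9, 0.1, 177.9]
ft_force: [-0.6, -0.3, 4.1]
finger_gap: 13.2
time: 8.92
tool_pos: [510.6, -314.4, 273.6]
tcp_rot: [-180.0, 0.1, 177.9]
ft_force: [0.3, 2.3, 6.5]
finger_gap: 13.6
```

Gripped (13.5 mm) and sliding with ~2 N. Continue in small steps to contact.

```bash

python3 -m jog '[{"tx":0,"ty":-0.015,"tz":0,"ax":0,"ay":0,"az":0,"hand":0},{"tx":0,"ty":-0.02,"tz":0,"ax":0,"ay":0,"az":0,"hand":0}]'
python3 -m jog '[{"tx":0,"ty":-0.015,"tz":0,"ax":0,"ay":0,"az":0,"hand":0},{"tx":0,"ty":-0.02,"tz":0,"ax":0,"ay":0,"az":0,"hand":0}]'
python3 -m jog '[{"tx":0,"ty":-0.01,"tz":0,"ax":0,"ay":0,"az":0,"hand":0},{"tx":0,"ty":-0.01,"tz":0,"ax":0,"ay":0,"az":0,"hand":0}]'
```

```text
time: 9.08
tool_pos: [510.5, -317.3, 273.6]
tcp_rot: [-180.0, 0.1, 177.9]
ft_force: [-0.6, 2.7, 6.5]
finger_gap: 13.6
time: 9.25
tool_pos: [510.5, -319.2, 273.6]
tcp_rot: [179.9, 0.1, 177.9]
ft_force: [-0.5, 9.2, 10.0]
finger_gap: 13.4
time: 9.42
tool_pos: [510.5, -319.7, 273.6]
tcp_rot: [179.8, 0.1, 177.9]
ft_force: [-1.3, 12.2, 11.6]
finger_gap: 13.4
```

```bash

python3 -m jog '[{"tx":0,"ty":-0.01,"tz":0,"ax":0,"ay":0,"az":0,"hand":0},{"tx":0,"ty":-0.01,"tz":0,"ax":0,"ay":0,"az":0,"hand":0.2},{"tx":0,"ty":-0.005,"tz":0,"ax":0,"ay":0,"az":0,"hand":0.4},{"tx":0,"ty":0,"tz":0,"ax":0,"ay":0,"az":0,"hand":0.5},{"tx":0,"ty":0,"tz":0,"ax":0,"ay":0,"az":0,"hand":0.5}]'
python3 - <<'E'
from bench import *
import cv2,numpy as np
s=snapshot("wrist"); np.savez("pics/w3.npz",**s);cv2.imwrite("pics/w3.png",s["pixels"][:,:,::-1])
E
python3 to.py 548 -319 335
```

```text
time: 9.83
tool_pos: [509.9, -321.1, 272.1]
tcp_rot: [-180.0, -0.0, 177.9]
ft_force: [-0.7, -0.3, -0.2]
finger_gap: 42.7
p [ 509.8 -321.1  272. ] rpy [-1.7999e+02 -1.0000e-02  1.7789e+02] F [ 0.4  0.3 -0.4] gap 42.7 t 9.88
txyz [-0.254  0.023 -0.42 ] axyz [-0.    -0.     0.002]
```

View pics/w3.png

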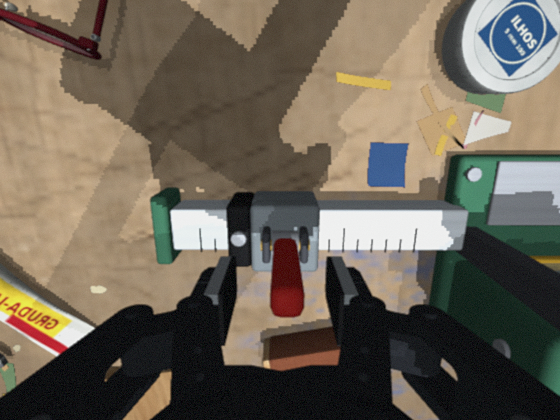

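```bash

python3 -m jog '[{"tx":0,"ty":0.01,"tz":-0.15,"ax":0,"ay":0,"az":0,"hand":0.5},{"tx":0,"ty":0.01,"tz":-0.4,"ax":0,"ay":0,"az":0,"hand":0.5},{"tx":0,"ty":0.01,"tz":-0.45,"ax":0,"ay":0,"az":0,"hand":0.5},{"tx":-0.2,"ty":0.01,"tz":-0.45,"ax":0,"ay":0,"az":0,"hand":0.2},{"tx":-0.25,"ty":0.01,"tz":-0.45,"ax":0,"ay":0,"az":0,"hand":0}]'
python3 -m jog '[{"tx":0,"ty":0,"tz":0,"ax":0,"ay":0,"az":0,"hand":0},{"tx":0,"ty":0,"tz":0.1,"ax":0,"ay":0,"az":0,"hand":0},{"tx":0,"ty":0,"tz":0.25,"ax":0,"ay":0,"az":0,"hand":0},{"tx":0,"ty":0,"tz":0.38,"ax":0,"ay":0,"az":0,"hand":0},{"tx":0,"ty":0,"tz":0.38,"ax":0,"ay":0,"az":0,"hand":0}]'
```

```text
time: 10.3
tool_pos: [549.4, -321.3, 341.3]
tcp_rot: [-179.9, 0.2, 177.9]
ft_force: [0.6, -1.5, -0.7]
finger_gap: 19.8
time: 10.72
tool_pos: [545.1, -319.9, 276.8]
tcp_rot: [179.7, -0.4, 177.9]
ft_force: [-1.1, 1.8, -1.6]
finger_gap: 0.3
```

```bash

python3 -m jog '[{"tx":0.08,"ty":0,"tz":0,"ax":0,"ay":0,"az":0,"hand":0},{"tx":0.16,"ty":0,"tz":0,"ax":0,"ay":0,"az":0,"hand":0},{"tx":0.24,"ty":0,"tz":0,"ax":0,"ay":0,"az":0,"hand":0},{"tx":0.32,"ty":0,"tz":0,"ax":0,"ay":0,"az":0,"hand":0},{"tx":0.4,"ty":0,"tz":0.0,"ax":0,"ay":0,"az":0,"hand":0}]'
python3 -m jog '[{"tx":0.04,"ty":0,"tz":0.03,"ax":0,"ay":0,"az":0,"hand":0},{"tx":0.08,"ty":0,"tz":0.07,"ax":0,"ay":0,"az":0,"hand":0},{"tx":0.12,"ty":0,"tz":0.11,"ax":0,"ay":0,"az":0,"hand":0},{"tx":0.15,"ty":0,"tz":0.15,"ax":0,"ay":0,"az":0,"hand":0}]'
python3 - <<'E'
from bench import *
import cv2,numpy as np
s=snapshot("scene"); np.savez("pics/s6.npz",**s);cv2.imwrite("pics/s6.png",cv2.resize(s["pixels"][150:300,190:340,::-1],None,fx=4,fy=4,interpolation=cv2.INTER_CUBIC))
E
```

```text
time: 11.13
tool_pos: [486.9, -318.9, 283.7]
tcp_rot: [-180.0, 0.1, 177.9]
ft_force: [1.2, -0.3, -0.2]
finger_gap: 0.0
time: 11.47
tool_pos: [464.6, -318.0, 259.7]
tcp_rot: [-180.0, 0.0, 177.9]
ft_force: [1.4, -0.4, 0.8]
finger_gap: -0.2
```

View pics/s6.png

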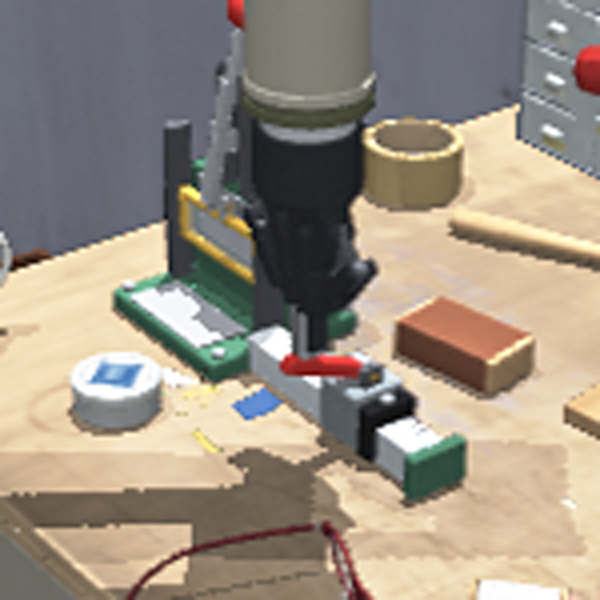

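```bash

python3 -m jog '[{"tx":0.02,"ty":0,"tz":0.05,"ax":0,"ay":0,"az":0,"hand":0},{"tx":0.04,"ty":0,"tz":0.1,"ax":0,"ay":0,"az":0,"hand":0},{"tx":0.04,"ty":0,"tz":0.13,"ax":0,"ay":0,"az":0,"hand":0},{"tx":0.04,"ty":0,"tz":0.13,"ax":0,"ay":0,"az":0,"hand":0}]'
python3 -m jog '[{"tx":0,"ty":0,"tz":0.02,"ax":0,"ay":0,"az":0,"hand":0},{"tx":0,"ty":0,"tz":0.02,"ax":0,"ay":0,"az":0,"hand":0}]'
```

```text
time: 11.85
tool_pos: [458.9, -318.0, 242.4]
tcp_rot: [-180.0, -0.0, 177.9]
ft_force: [-11.2, 6.6, 23.6]
finger_gap: -0.0
time: 12.02
tool_pos: [459.0, -318.2, 241.5]
tcp_rot: [-179.9, -0.1, 177.9]
ft_force: [-18.5, 11.6, 40.8]
finger_gap: 0.0
```

Hard stop felt (41 N at z 241.5). Lift away and check.

```bash

python3 -m jog '[{"tx":0,"ty":0,"tz":-0.1,"ax":0,"ay":0,"az":0,"hand":0},{"tx":0,"ty":0,"tz":-0.35,"ax":0,"ay":0,"az":0,"hand":0},{"tx":0,"ty":0,"tz":-0.6,"ax":0,"ay":0,"az":0,"hand":0},{"tx":0,"ty":0,"tz":-0.85,"ax":0,"ay":0,"az":0,"hand":0},{"tx":0.1,"ty":0,"tz":-1,"ax":0,"ay":0,"az":0,"hand":0}]'
python3 -m jog '[{"tx":0.1,"ty":0,"tz":0,"ax":0,"ay":0,"az":0,"hand":0},{"tx":0.3,"ty":0,"tz":0,"ax":0,"ay":0,"az":0,"hand":0},{"tx":0.3,"ty":0,"tz":0,"ax":0,"ay":0,"az":0,"hand":0}]'
python3 - <<'E'
from bench import *
from h import *
for n in ["scene","top","wrist"]:
    s=snapshot(n); np.savez(f"pics/{n}7.npz",**s)
s=load("scene7");cv2.imwrite("pics/s7.png",cv2.resize(s["pixels"][130:300,190:340,::-1],None,fx=3.5,fy=3.5,interpolation=cv2.INTER_CUBIC))
cv2.imwrite("pics/w7.png",load("wrist7")["pixels"][:,:,::-1])
for n in ["scene7","top7","wrist7"]:
    s=load(n);P=cloud(s);p=s["pixels"].astype(int)
    red=(p[...,0]>90)&(p[...,0]>2*p[...,1])&(p[...,0]>2*p[...,2])
    for nm,m in [("lever",red&(abs(P[...,1]+319)<30)&(P[...,0]<535)&(P[...,2]>40)&(P[...,2]<140)),("knob",red&(abs(P[...,1]+124)<30)&(P[...,2]>200)),("stop+collar",(abs(P[...,0]-520)<12)&(P[...,2]>36)&(P[...,2]<53)&(P[...,1]>-375)&(P[...,1]<-280))]:
        if m.sum()>4: print(n,nm,m.sum(),np.percentile(P[m],[2,50,98],axis=0).round(1).tolist())
E
```

```text
time: 12.43
tool_pos: [445.5, -317.2, 391.4]
tcp_rot: [-179.9, 0.2, 178.0]
ft_force: [0.8, -1.3, 1.8]
finger_gap: 0.0
time: 12.68
tool_pos: [396.2, -315.1, 386.4]
tcp_rot: [179.9, -0.2, 177.9]
ft_force: [-0.8, 0.8, 0.0]
finger_gap: -0.3
scene7 lever 103 [[437.8, -326.9, 53.2], [467.2, -322.2, 63.7], [499.3, -314.1, 71.1]]
scene7 stop+collar 72 [[508.1, -358.3, 36.6], [519.6, -344.0, 44.9], [530.4, -327.0, 50.4]]
top7 knob 194 [[546.3, -135.3, 263.8], [558.8, -125.9, 275.8], [575.0, -114.0, 280.4]]
top7 stop+collar 66 [[509.9, -355.4, 41.0], [524.0, -346.5, 46.1], [531.4, -330.1, 51.8]]
wrist7 lever 177 [[441.5, -322.4, 67.9], [446.7, -315.7, 71.2], [453.6, -309.7, 72.8]]
```

View pics/s7.png

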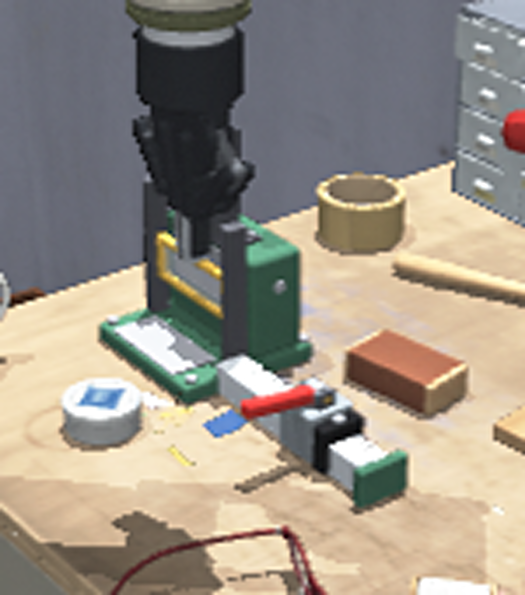

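View pics/w7.png

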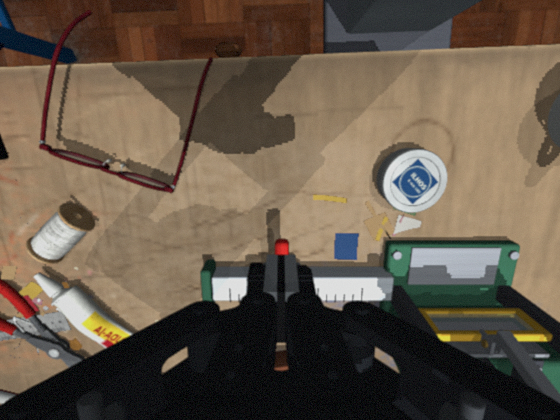

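```bash

python3 -m jog '[{"tx":0.1,"ty":0,"tz":-0.2,"ax":0,"ay":0,"az":0,"hand":0},{"tx":0.1,"ty":0.25,"tz":-0.3,"ax":0,"ay":0,"az":0,"hand":0},{"tx":0.1,"ty":0.5,"tz":-0.3,"ax":0,"ay":0,"az":0,"hand":0},{"tx":0.1,"ty":0.75,"tz":-0.3,"ax":0,"ay":0,"az":0,"hand":0},{"tx":0.1,"ty":1,"tz":-0.3,"ax":0,"ay":0,"az":0,"hand":0}]'
python3 -m jog '[{"tx":0,"ty":0.2,"tz":0,"ax":0,"ay":0,"az":0,"hand":0},{"tx":0,"ty":0.45,"tz":0,"ax":0,"ay":0,"az":0,"hand":0},{"tx":0,"ty":0.7,"tz":0,"ax":0,"ay":0,"az":0,"hand":0},{"tx":0,"ty":0.7,"tz":0,"ax":0,"ay":0,"az":0,"hand":0}]'
python3 - <<'E'
from bench import *
from h import *
for n in ["scene","top"]:
    s=snapshot(n); np.savez(f"pics/{n}8.npz",**s)
a=load("top8")["pixels"][150:300,130:310,::-1]; b=load("scene8")["pixels"][140:290,190:330,::-1]
cv2.imwrite("pics/e8.png",np.hstack([cv2.resize(x,(400,400),interpolation=cv2.INTER_CUBIC) for x in(a,b)]))
P=cloud(load("top8"))
m=(abs(P[...,0]-519)<8)&(P[...,2]>38)&(P[...,2]<53)&(P[...,1]>-375)&(P[...,1]<-280)
y=np.sort(P[m][:,1]);print(y.min().round(1),y.max().round(1),np.diff(np.unique(y.round())).max())
print(sense()["ft_force"],sense()["tool_pos"])
E
```

```text
time: 13.25
tool_pos: [390.0, -163.7, 432.8]
tcp_rot: [180.0, 0.0, 177.9]
ft_force: [0.4, 0.1, -0.3]
finger_gap: -0.2
time: 13.58
tool_pos: [394.1, -54.7, 432.6]
tcp_rot: [179.8, 0.0, 178.3]
ft_force: [-0.2, 0.1, 0.5]
finger_gap: -0.0
-355.4 -297.4 5.0
[-1.01225407 -1.21594065  0.49849993] [394.07570138 -58.56660441 432.59038876]
```

View pics/e8.png

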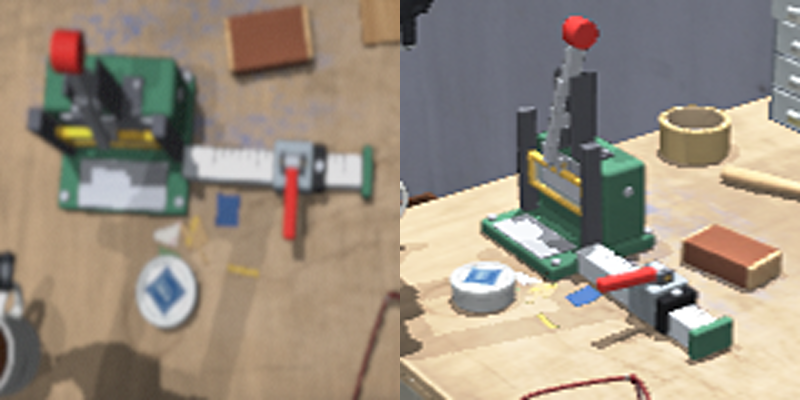

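```bash
python3 -c "
from bench import *
print(hand_in())"
```

```text
the job is handed in; nothing more can be done
None
```

I carried out all three steps in order and handed the job in at about 13.6 s. No verdict was reported.

**What I did**
- **Guard:** I lifted it by the red knob. The pin entered the slot mouth freely at about 53 mm guard height. I then lowered the bar until the pin carried the weight and released it.
- **Stop:** I slid it about 48 mm by its lever until it met the black collar on the rail. That collar is the farthest left of the three lookalikes.
- **Lever:** I pushed it over and pressed it down to a hard stop, with a peak of about 41 N through the fingertips.

**Last checks**
- **Guard:** After the hand came off, the knob stood about 37 mm above its start height. The bar leaned about 0.23 rad.
- **Stop:** Contact pushed back with about 12 N. The top camera measured stop plus collar at 58 mm (±2), against 60 mm when touching, so no gap shows.
- **Lever:** Its tip height puts it at about 1.45 rad.
- **Tin and sanding block:** Both look unmoved in the pictures, but I did not measure them again.
- **Robot:** It stands clear of everything, and the wrist force was near zero.

The 41 N is 1 N above the limit for the arm or gripper body. It came from the fingertips, which that limit does not name. My first guillotine pose fits were several millimetres off, so I refitted them and checked the result against the wrist camera before gripping the knob.

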